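# Lock the ledge of a cookbook stand with its cam

### The arm

A 6-joint arm with a two-finger parallel gripper is mounted at the origin on a cart in front of the work surface, level with it; the furniture and walls round the work are solid. World frame = base frame: x ahead of the robot, y to its left, z up, the work surface at z = 0. Lengths are in m, angles in rad, forces in N, time in s.
With the tool pointing down it reaches from about 0.325 to 0.9 m from the base axis. Payload 6.1 kg.
Tool frame: the origin (TCP) lies midway between the tips of the shut fingers; the grasp point (between the pads) lies 19 mm behind it; z points along the fingers, y is the line along which they close (so a half turn about z gives the same grasp; the last joint's range is limited). The gripper opens to 85 mm and grips with 20 to 120 N. Pads are 22 mm wide; open, the fingers measure 114 mm over their backs; the gripper's body (76 mm by 85 mm) begins 54 mm behind the grasp point. The pads swing forward as they close: fully open they stand 13 mm farther back than shut.
Start: joints at [-1.277, 0.22, 1.526, -0, 1.395, -0.126], TCP at [0.255, -0.571, 0.231] pointing down, gripper open.
Joint ranges: [-2.98, 2.98], [-0.91, 2.08], [0.09, 2.57], [-1.24, 4.39], [0.2, 2.65], [-2.68, 2.68]. Speed limits (rad/s): [2.57, 2.57, 3.01, 3.14, 3.14, 3.14].

### API

Orientations are given as [roll, pitch, yaw] about the fixed x, y, z axes, in that order (R = Rz(yaw) Ry(pitch) Rx(roll)).
In Python, from plant import movep, move_l, set_joints, gripper_to, hold, inverse_kinematics, observe, get_image, get_calibration, Unreachable, job_done gives the robot as it stands. Calls block until the motion is done:
- movep(position, orientation): joint-space move of the TCP to a pose.
- move_l(position, feed=0.15, rotation=None, max_force=None): straight line of the TCP; rotation=None keeps the orientation; feed is the mean speed in m/s. With max_force (N) it stops when the force on the tool has changed by that much, and returns True; else False.
- set_joints(angles): joint-space move.
- gripper_to(opening, f_grip=None): finger opening in m; f_grip is the grip in N (None keeps the last); returns when the fingers have stopped.
- hold(seconds).
- inverse_kinematics(position, orientation): joint angles nearest the present ones, or None.
- observe(): the state.
- get_image(name): name is "scene" or "side" or "wrist"; returns (picture, depth): 420x560x3 uint8, red, green, blue; 420x560 float32, m along the optical axis (not along the pixel's ray), 0 where there is no reading.
- get_calibration(name): a dict with "intrinsics" (3x3 intrinsics, pixels), "world_from_camera" (4x4, takes a point from camera to world coordinates). Camera axes: x right, y down, z forward; pixel columns grow to the right and rows downward; lengths in m; the calibration is good to about 2 mm. A picture is of the moment at which its call begins: read the wrist's pose just before it. get_calibration takes no time and is no camera call; for the wrist camera it gives the pose at the moment of the call.
A pose or a line that the arm cannot do raises Unreachable and nothing moves.
- job_done(): hands the job in; it is judged then, once.
The state is a dict: "time_s": time; "q": joint angles; "joint_velocities": joint speeds; "joint_torque": joint torques, N m; "eef_pos": TCP position; "tcp_rot": TCP orientation; "ft_force": force on the tool from outside, world axes, zero at the start; "torque": the same for the moment, N m; "opening": finger opening in m; "grasp_force": force on a finger pad.
Only numpy, scipy, OpenCV 4.12 (cv2) and the standard library are available. Lean on these libraries where they do the work, as an engineer would, in place of code of your own. Each camera call takes 0.05 s, during which the arm holds its last target. There are 200 camera calls.

### The job

Finish putting the cookbook stand together: push the loose wooden ledge up its dowels until it rests against the black sealing strip, so that the bolt head is inside the open cam. Then take the screwdriver and turn the cam clockwise with it, not with the fingers, to its stop, so that the ledge is drawn in tight against the panel; put the screwdriver back upright in its holder, fully down. Leave the jars, the mill and the salt shaker standing where they are.

Things in the scene. Friction and masses are not known exactly. Their poses are not given: they have to be found in the camera images.
- lectern: The cookbook stand, fixed: wooden panel 180 mm wide (y), 130 mm up the slope, 22 mm thick, face rising at 30 degrees to the level, from 58 mm high at its lower edge to 123 mm at the top. Origin on the worktop under the middle of the face's lower edge; x points away from the robot, up the slope; z up. The cam sits in an open pocket 54 mm wide at the middle of the lower edge
- ledge_front (a point): Middle of the front (lower) face of the ledge, a light wooden bar 180 mm long (y), 20 mm thick along the slope (x), 40 mm tall square to the slope (z). x points up the slope, away from the robot; z square out of the panel. It slides along x on dowels, never jams wherever pushed, friction 2 N, stays where left. The point is 46 mm over the worktop when closed, 30 mm when 32 mm open
- ledge (a joint): Gap in m between ledge and panel edge, along the slope: 0 = tight, at most 0.036, 0.018 to 0.032 at the start. At 0.004 the ledge meets a springy black strip (2 N per mm); pressed farther it springs back part of the way, only the cam holds it at 0. The cam catches the bolt head when the gap is 0.005 or less
- cam (a joint): Angle of the cam in rad, growing clockwise as seen looking onto its face. About 0 (-0.25 to 0.05 at the start) is open: its mouth, marked by a red dot, points down the slope at the ledge and lets the bolt's ball head in. From about 0.3 to 1.2 it draws the ledge in, then holds it; stop at 1.45. Turning takes under 0.2 N m. It stays where left
- cam_slot (a point): Centre of the cam's slotted metal face, a disc 44 mm across, 1 mm proud of the panel, 28 mm up the slope from the panel's lower edge. z is the cam's axis, out of the face, 30 degrees from vertical, leaning to the robot; x lies along the slot and turns with the cam. Slot 17 mm long, 4.8 mm wide with chamfered lips, 6 mm deep, equal both ways round
- screwdriver: Flat-blade screwdriver, 132 mm long, 90 g. Origin at the middle of the blade's tip, z up the shaft to the handle, x along the blade's width. Blade 13 x 3 mm, shaft 8 mm; black collar 34 mm across from 68 to 74 mm above the tip; red square handle 28 mm wide, flats square to x and y, from 73 to 125 mm, then a domed cap. It starts hung on its collar in the holder, tip 7 mm over the worktop
- holder: Grey plastic block, 66 x 66 x 75 mm tall, fixed; origin at the centre of its underside. A 20 mm square hole runs down its middle; the screwdriver's collar rests on its top
- pepper_mill: Loose brown wooden pepper mill, 58 mm across and 135 mm tall, origin at the centre of its foot. Must not be moved
- mustard_jar: Loose glass jar of mustard with a red lid, 56 mm across and 85 mm tall, origin at the centre of its foot. Must not be moved
- salt_shaker: Loose glass salt shaker with a grey top, 44 mm across and 90 mm tall, origin at the centre of its foot; it stands just in front of the cookbook stand. Must not be moved
- spice_jar: Loose glass spice jar with a dark lid, 41 mm across and 105 mm tall, origin at the centre of its foot; it stands beside the cookbook stand's right rear. Must not be moved

How it is judged:
On the way, in this order (a step that is already met when the one before it is completed fails the run):
1. The ledge is pushed up against the sealing strip while the cam is open, so that the bolt head is in the cam (value of joint ledge below 0.0052 m and value of joint cam below 0.3 rad), for 0.1 s.
2. The screwdriver is turning the cam (value of joint cam above 0.5 rad and contact force between screwdriver and cam above 0.3 N).
3. The cam is turned home and the ledge is drawn in tight (value of joint cam above 1.22 rad and value of joint ledge below 0.0015 m), for 0.2 s.
At the end, for the whole second after the job is handed in: The cam stands past 1.22 rad, the ledge's gap is under 1.5 mm, the screwdriver stands at rest and upright (within 0.12 rad) in the holder's hole, its tip under 12 mm over the worktop and within 12 mm of the holder's axis, and the mill, both jars and shaker stand upright (all of step 3 and horizontal distance between screwdriver and holder below 0.012 m and height (world z) of screwdriver below 0.012 m and angle between screwdriver's own z axis and vertical below 0.12 rad and linear speed of screwdriver below 0.02 m/s and angle between each of pepper_mill, mustard_jar, salt_shaker, spice_jar's own z axis and vertical below 0.15 rad); the robot touches nothing.
It fails at once if The cam is touched with the gripper instead of the screwdriver (contact force between cam and the fingers above 0.5 N or contact force between cam and the arm above 0.5 N).
It fails at once if The mill, a jar or the shaker is shifted by more than 30 mm (distance of any of pepper_mill, mustard_jar, salt_shaker, spice_jar from where it was at the start of the episode above 0.03 m).
It also fails if it takes over 64 s, if anything falls off the work surface, if the arm or the gripper's body presses on something with over 40 N, if the wrist force passes 120 N, or if a joint passes its speed limit or range.

## Working session

There is one attempt and no reset: what is moved stays moved. The work goes in short steps, each a Python script; the robot and the scene stay as the last script left them, time stands still between calls to the robot, and variables do not carry over. Pictures are saved under pics/ and viewed, at most 10 in all, crops included, and the job is handed in when it is done.

```bash
mkdir -p pics; ls; python3 - <<'E'
from plant import *
import cv2,numpy as np
for n in("scene","side"):
    p,d=get_image(n);c=get_calibration(n)
    np.savez(f"{n}.npz",p=p,d=d,K=c["intrinsics"],T=c["world_from_camera"])
    cv2.imwrite(f"pics/{n}.png",cv2.resize(p[:,:,::-1],(800,600)))
    print(n,c)
print(observe())
E
```

```text
pics
scene {'intrinsics': array([[488.14416502,   0.        , 282.79599345],
       [  0.        , 488.14416502, 214.4130807 ],
       [  0.        ,   0.        ,   1.        ]]), 'world_from_camera': array([[-0.68863359, -0.42276563,  0.58911204, -0.1412989 ],
       [-0.72479526,  0.37740915, -0.57639757,  0.68944589],
       [ 0.02134481, -0.82391235, -0.56631515,  0.78586084],
       [ 0.        ,  0.        ,  0.        ,  1.        ]])}
side {'intrinsics': array([[464.23654915,   0.        , 282.96751259],
       [  0.        , 464.23654915, 213.66986852],
       [  0.        ,   0.        ,   1.        ]]), 'world_from_camera': array([[ 0.96326552, -0.1653534 ,  0.21160762,  0.33503327],
       [-0.2683904 , -0.61998199,  0.73728483, -0.90579218],
       [ 0.00928037, -0.76699451, -0.64158654,  0.83518654],
       [ 0.        ,  0.        ,  0.        ,  1.        ]])}
{'time_s': 0.1, 'q': array([-1.27710871e+00,  2.21158353e-01,  1.52751511e+00,  2.11181306e-05,
        1.39470596e+00, -1.26107077e-01]), 'joint_velocities': array([-0.00042466, -0.00323985, -0.0020542 ,  0.00034841,  0.00107065,
        0.00052828]), 'joint_torque': array([ 7.91625080e-04, -4.98243248e+01, -3.90546477e+01, -2.70693754e-04,
        5.63725465e-03, -3.46820991e-05]), 'eef_pos': array([ 0.25457024, -0.57019866,  0.23029203]), 'tcp_rot': array([-3.13982269e+00, -2.45347140e-04,  4.19790758e-01]), 'ft_force': array([ 0.72897339, -0.1030742 ,  1.20823439]), 'torque': array([ 0.04455506, -0.0205796 , -0.02533173]), 'grasp_force': 0.0, 'opening': 0.08553126095561124}
```

View pics/scene.png

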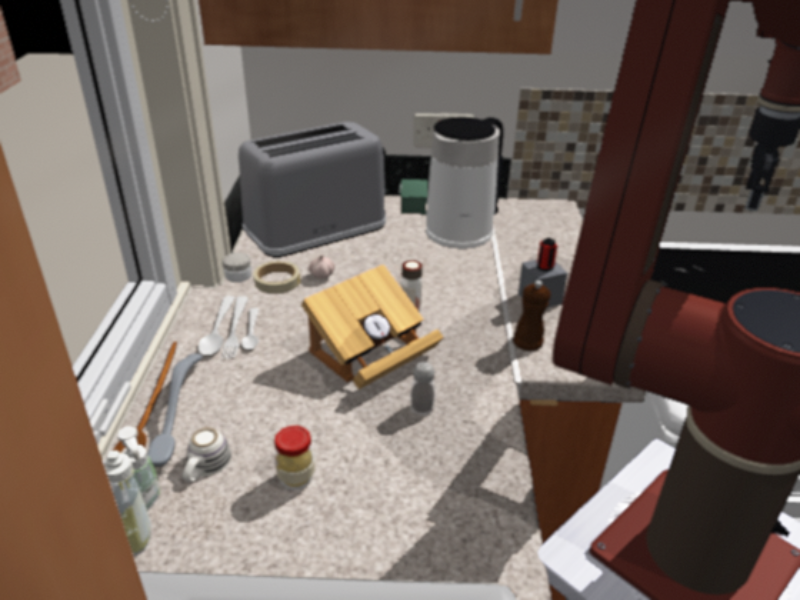

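View pics/side.png

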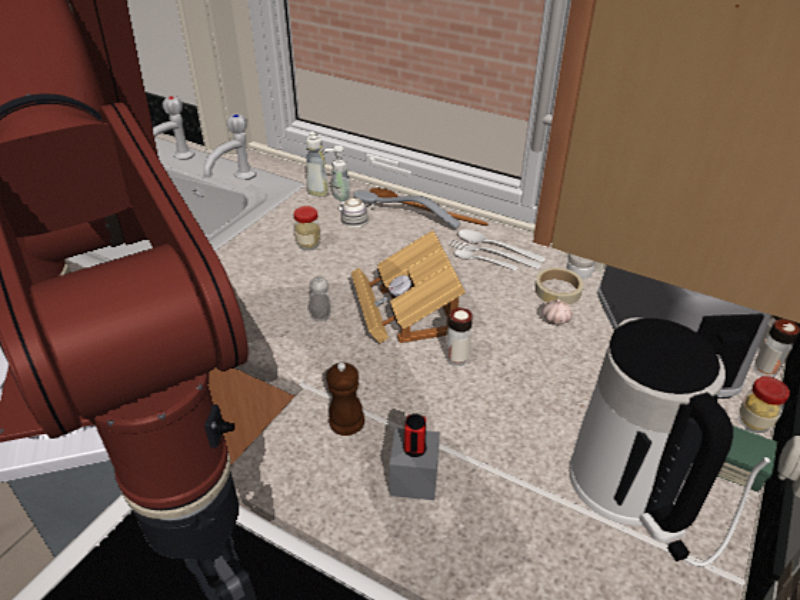

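The scene shows the lectern at about (370,320), salt shaker (423,385), mill (530,315) and holder (543,275). The side view shows the same, with the holder at (414,465) and the cam at (400,287). Next I'll enlarge these.

```bash
python3 - <<'E'
import cv2,numpy as np
S=np.load("side.npz");C=np.load("scene.npz")
def crop(p,x,y,w,h,s):return cv2.resize(p[y:y+h,x:x+w,::-1],None,fx=s,fy=s,interpolation=cv2.INTER_CUBIC)
a=crop(S['p'],235,155,100,100,4);b=crop(C['p'],205,180,100,100,4)
c=crop(S['p'],260,280,60,50,4);d=crop(C['p'],350,160,60,50,4)
im=np.zeros((600,800,3),np.uint8);im[:400,:400]=a;im[:400,400:]=b;im[400:,:240]=c;im[400:,400:640]=d
cv2.imwrite("pics/crop.png",im)
E
```

```text
(no output)
```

View pics/crop.png

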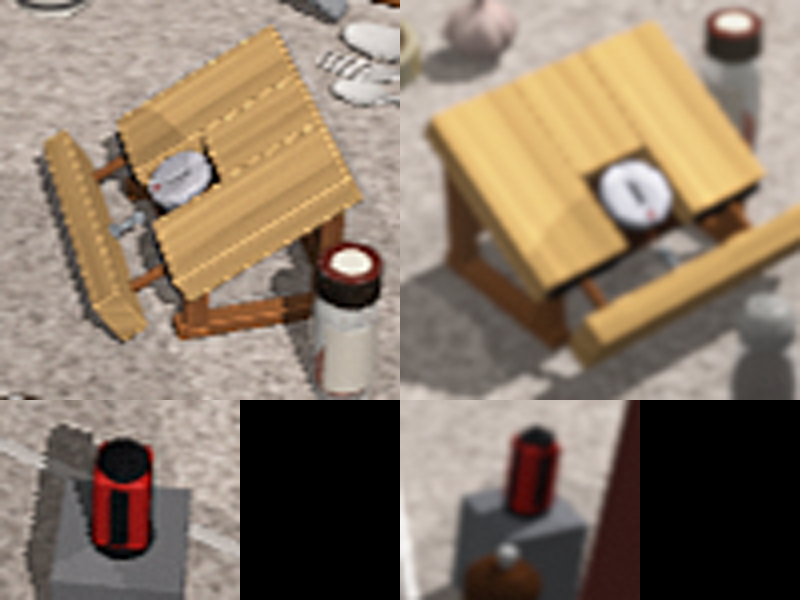

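Crop: in the side view the panel corners are (118,125), (185,293), (274,30), (360,195) and the cam is (181,178). In the scene view the corners are (545,298), (763,175), (430,125), (645,25) and the cam is (636,193). The screwdriver cap is at (125,458) side and (535,435) scene.

```bash
cat > vis.py <<'E'
import numpy as np
def ray(c,u,v):
    d=c['T'][:3,:3]@np.linalg.solve(c['K'],[u,v,1.]);return c['T'][:3,3],d
def atz(c,u,v,z):
    o,d=ray(c,u,v);return o+d*(z-o[2])/d[2]
def dep(c,u,v):
    o,d=ray(c,u,v);return o+d*c['d'][int(v+.5),int(u+.5)]
E
python3 - <<'E'
import numpy as np;from vis import *
np.set_printoptions(precision=4,suppress=True)
S=np.load("side.npz");C=np.load("scene.npz")
f={'S':lambda x,y:(235+x/4,155+y/4),'C':lambda x,y:(205+(x-400)/4,180+y/4),'H':lambda x,y:(260+x/4,280+(y-400)/4),'D':lambda x,y:(350+(x-400)/4,160+(y-400)/4)}
for n,k,x,y,z in [('loL','S',118,125,.058),('loR','S',185,293,.058),('hiL','S',274,30,.123),('hiR','S',360,195,.123),('cam','S',181,178,.073),('dot','S',155,188,.072),
 ('loL','C',545,298,.058),('loR','C',763,175,.058),('hiL','C',430,125,.123),('hiR','C',645,25,.123),('cam','C',636,193,.073),('dot','C',650,217,.071),
 ('cap','H',125,458,.136),('cap','D',535,435,.136),('hBR','H',190,490,.075),('hL','D',465,490,.075),('hR','D',585,520,.075),
 ('spice','S',352,262,.105),('spice','C',736,24,.105),('ledgeL','S',60,135,.0),('ledgeR','S',125,312,0)]:
    c=S if k in'SH' else C; u,v=f[k](x,y); print(n,k,atz(c,u,v,z),'depth',dep(c,u,v))
for n,c,u,v,z in [('salt',S,319,284,.09),('mill',S,343,368,.125),('must',S,306,214,.085),('salt',C,423,368,.09),('mill',C,536,287,.125),('must',C,293,436,.085)]:
    print(n,atz(c,u*.7,v*.7,z),dep(c,u*.7,v*.7))
E
```

```text
loL S [0.5735 0.1162 0.058 ] depth [0.5736 0.1169 0.0574]
loR S [ 0.5719 -0.0666  0.058 ] depth [ 0.5761 -0.0516  0.0441]
hiL S [0.6836 0.1098 0.123 ] depth [0.7432 0.2833 0.0013]
hiR S [ 0.6799 -0.0774  0.123 ] depth [ 0.7404  0.0679 -0.0019]
cam S [0.5952 0.0284 0.073 ] depth [0.5946 0.0263 0.0747]
dot S [0.5761 0.0238 0.072 ] depth [0.5775 0.0291 0.0676]
loL C [0.5605 0.1357 0.058 ] depth [0.5811 0.1194 0.0366]
loR C [ 0.5631 -0.0471  0.058 ] depth [ 0.6201 -0.1067 -0.0009]
hiL C [0.6708 0.1319 0.123 ] depth [0.6769 0.1277 0.118 ]
hiR C [ 0.6713 -0.0424  0.123 ] depth [ 0.6784 -0.0488  0.1172]
cam C [0.5874 0.0402 0.073 ] depth [0.5906 0.0374 0.0699]
dot C [0.5653 0.0485 0.071 ] depth [0.5764 0.0385 0.0598]
cap H [ 0.5155 -0.3423  0.136 ] depth [ 0.5154 -0.3427  0.1365]
cap D [ 0.5105 -0.3314  0.136 ] depth [ 0.5067 -0.3256  0.1397]
hBR H [ 0.5578 -0.3226  0.075 ] depth [ 0.5794 -0.2661  0.0014]
hL D [ 0.5559 -0.3234  0.075 ] depth [ 0.5544 -0.3213  0.0765]
hR D [ 0.474  -0.3543  0.075 ] depth [ 0.4747 -0.3555  0.0742]
spice S [ 0.6623 -0.1163  0.105 ] depth [ 0.6629 -0.1148  0.1036]
spice C [ 0.6537 -0.109   0.105 ] depth [ 0.6565 -0.1118  0.1026]
ledgeL S [0.5463 0.1914 0.    ] depth [0.5317 0.1152 0.058 ]
ledgeR S [ 0.5458 -0.012   0.    ] depth [ 0.5364 -0.0518  0.0372]
salt [0.4473 0.0484 0.09  ] [0.4483 0.0573 0.0831]
mill [ 0.4413 -0.2072  0.125 ] [ 0.4417 -0.2049  0.1227]
must [0.463  0.2979 0.085 ] [0.4632 0.3003 0.0835]
salt [0.4394 0.0762 0.09  ] [0.4416 0.0739 0.0874]
mill [ 0.435  -0.1975  0.125 ] [ 0.4357 -0.1986  0.1242]
must [0.4598 0.3105 0.085 ] [0.461  0.3098 0.0836]
```

```bash
python3 - <<'E'
from plant import *
import cv2,numpy as np
from math import pi
out=[]
for i,(p,yaw) in enumerate([((.47,-.335,.33),pi/2),((.50,.02,.30),pi/2)]):
    movep(p,[pi,0,yaw]); hold(.3)
    c=get_calibration("wrist"); im,d=get_image("wrist")
    np.savez(f"w{i}.npz",p=im,d=d,K=c["intrinsics"],T=c["world_from_camera"])
    out.append(im); o=observe(); print(o['time_s'],o['q'],o['eef_pos'],c['world_from_camera'].round(3).tolist(),c['intrinsics'][0])
cv2.imwrite("pics/w0.png",cv2.resize(out[0][:,:,::-1],(800,600)))
cv2.imwrite("pics/w1.png",cv2.resize(out[1][:,:,::-1],(800,600)))
E
```

```text
1.7167 [-7.56972253e-01  6.04128842e-02  1.52129348e+00 -3.95837397e-05
  1.56040450e+00 -7.55744813e-01] [ 0.46960019 -0.33552422  0.32967697] [[1.0, -0.001, -0.001, 0.469], [-0.001, -0.961, -0.277, -0.265], [-0.0, 0.277, -0.961, 0.473], [0.0, 0.0, 0.0, 1.0]] [320.21317585   0.         281.83239724]
3.4083 [-1.18902553e-01 -1.19699834e-01  1.75186590e+00 -8.17867664e-05
  1.50950286e+00 -1.17848030e-01] [0.50010944 0.01938534 0.29996234] [[1.0, -0.001, -0.0, 0.499], [-0.001, -0.961, -0.278, 0.09], [-0.0, 0.278, -0.961, 0.444], [0.0, 0.0, 0.0, 1.0]] [320.21317585   0.         281.83239724]
```

View pics/w0.png

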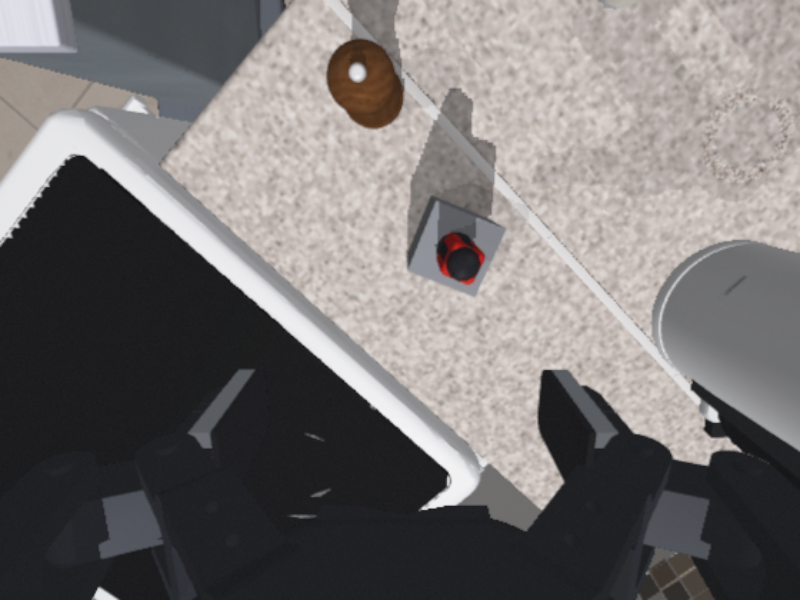

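View pics/w1.png

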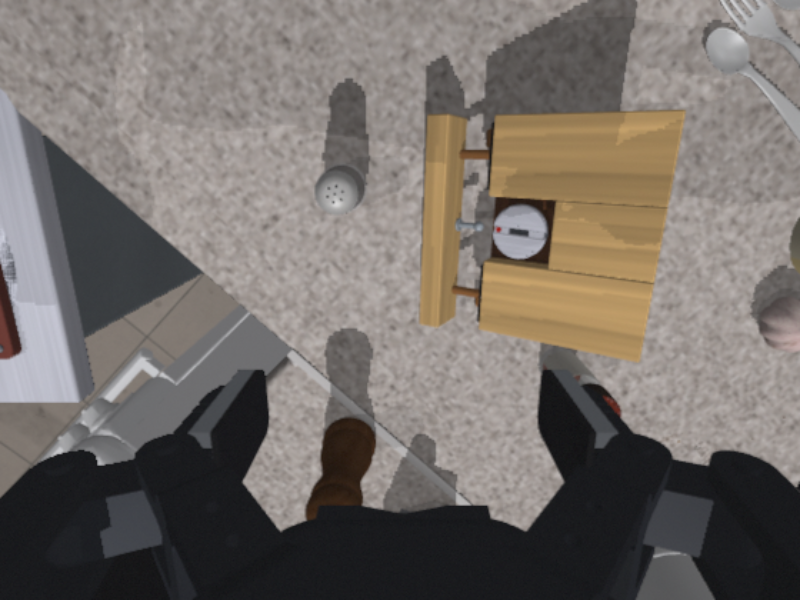

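w0: holder top corners (435,200), (504,228), (475,295), (408,268) and cap (462,264). w1: cam (521,231) with the red dot at (498,230) and the slot roughly along the slope, lower panel edge (494,117)–(480,328), salt shaker (339,190).

```bash
python3 - <<'E'
import cv2,numpy as np;from vis import *
np.set_printoptions(precision=4,suppress=True)
W=[np.load(f"w{i}.npz") for i in(0,1)]
def crop(p,x,y,w,h,s):return cv2.resize(p[y:y+h,x:x+w,::-1],None,fx=s,fy=s,interpolation=cv2.INTER_CUBIC)
im=np.hstack([crop(W[0]['p'],280,135,80,80,5),crop(W[1]['p'],325,120,80,80,5)])
cv2.imwrite("pics/c2.png",im)
for n,i,u,v,z in [('h1',0,435,200,.075),('h2',0,504,228,.075),('h3',0,475,295,.075),('h4',0,408,268,.075),('cap',0,462,264,.137),('mill',0,358,72,.135),
 ('loL',1,494,117,.058),('loR',1,480,328,.058),('hiL',1,685,111,.123),('hiR',1,641,360,.123),('cam',1,521,231,.073),('dot',1,498,230,.064),('salt',1,339,190,.09),('ledFL',1,428,116,.06),('ledFR',1,420,322,.06)]:
    print(n,atz(W[i],u*.7,v*.7,z),dep(W[i],u*.7,v*.7))
E
```

```text
h1 [ 0.4964 -0.2956  0.075 ] [ 0.4973 -0.2966  0.0618]
h2 [ 0.5568 -0.3196  0.075 ] [ 0.5725 -0.3293  0.004 ]
h3 [ 0.5342 -0.3802  0.075 ] [ 0.5463 -0.4016  0.0013]
h4 [ 0.4734 -0.3551  0.075 ] [ 0.4734 -0.3548  0.0766]
cap [ 0.5132 -0.338   0.137 ] [ 0.5125 -0.3369  0.1423]
mill [ 0.4387 -0.206   0.135 ] [ 0.4388 -0.2063  0.1365]
loL [0.5716 0.1245 0.058 ] [0.5712 0.1243 0.06  ]
loR [ 0.5687 -0.0526  0.058 ] [ 0.5684 -0.0519  0.0597]
hiL [0.6841 0.1223 0.123 ] [0.684  0.1223 0.1232]
hiR [ 0.6808 -0.0545  0.123 ] [ 0.7492 -0.1091  0.0019]
cam [0.5954 0.0366 0.073 ] [0.5961 0.0362 0.0702]
dot [0.5786 0.0362 0.064 ] [0.5783 0.0364 0.0654]
salt [0.4514 0.0702 0.09  ] [0.4514 0.0702 0.0899]
ledFL [0.5194 0.1251 0.06  ] [0.5198 0.1258 0.0519]
ledFR [ 0.5148 -0.0461  0.06  ] [ 0.5151 -0.0492  0.0513]
```

View pics/c2.png

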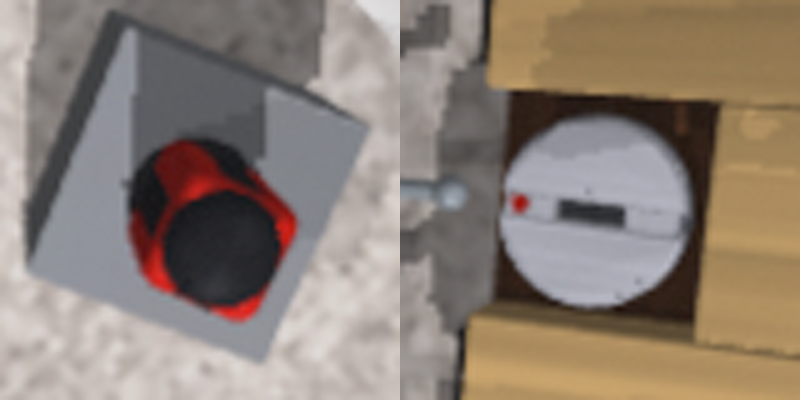

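Handle flats look to be about −25° to −28° mod 90, and the cam slot lies along the slope. The numbers agree: holder (0.515,−0.338), cam (0.595,0.036,0.073), lectern yaw about −0.017. Now I'll push the ledge.

```bash
python3 - <<'E'
from plant import *
import numpy as np
from math import pi
import cv2
gripper_to(0)
movep((.47,-.03,.15),[pi,0,0])
move_l((.48,-.03,.022),feed=.15)
d=np.array([.866,-.014,.5])
f0=observe()['ft_force']
p=observe()['eef_pos']
r=move_l(p+d*.09*1.0,feed=.04,max_force=14)
o=observe();print(r,o['time_s'],o['eef_pos'],o['ft_force']-f0)
hold(.2)
p=o['eef_pos']
move_l(p-d*.03,feed=.15); q=observe()['eef_pos']; move_l((q[0],q[1],.16),feed=.25)
movep((.50,.02,.30),[pi,0,pi/2]); hold(.2)
c=get_calibration("wrist"); im,dd=get_image("wrist")
np.savez("w2.npz",p=im,d=dd,K=c["intrinsics"],T=c["world_from_camera"])
cv2.imwrite("pics/w2.png",cv2.resize(im[60:260,260:500,::-1],(720,600),interpolation=cv2.INTER_CUBIC))
print(observe()['time_s'])
E
```

```text
True 7.9417 [ 0.52884898 -0.03081433  0.05059111] [-4.41021177 -0.48326041  1.16420567]
10.7167
```

View pics/w2.png

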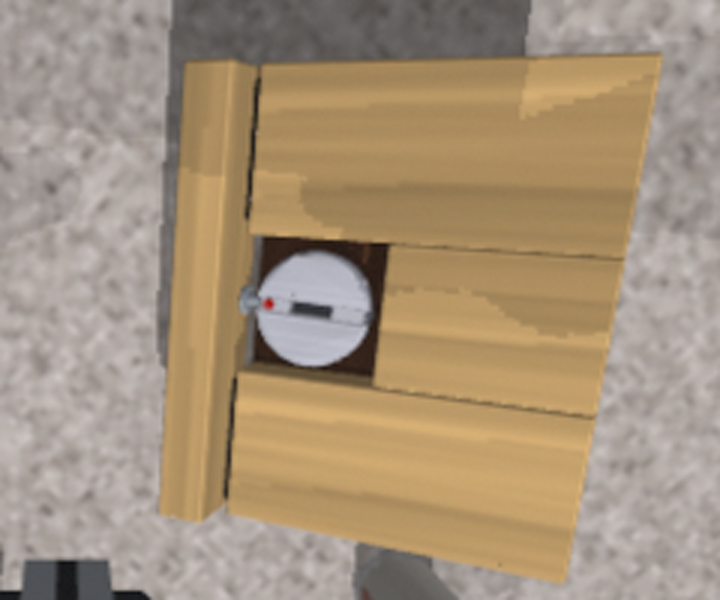

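The ledge now sits close to the panel with the bolt head at the cam's mouth (245,300). Its rear-top edge runs (235,62)–(205,520) and the panel edge (258,65)–(228,500). Next I'll compute the gap and the slot angle.

```bash
python3 - <<'E'
import numpy as np;from vis import *
np.set_printoptions(precision=4,suppress=True)
c=np.load("w2.npz")
f=lambda x,y:(260+x/3-.33,60+y/3-.33)
yw=-.017
X=np.array([np.cos(yw)*.866,np.sin(yw)*.866,.5]);Z=np.array([-.5*np.cos(yw),-.5*np.sin(yw),.866]);Y=np.cross(Z,X)
P0=np.array([.570,.036,.058])
def pl(x,y,h):
    o,d=ray(c,*f(x,y)); p=o+d*((P0+Z*h-o)@Z)/(d@Z); r=p-P0; return np.array([r@X,r@Y]),p
print('panel edge',pl(258,65,0)[0],pl(230,490,0)[0])
for h in(.016,.018,.020):print('ledge rear edge',h,pl(235,62,h)[0],pl(205,520,h)[0],'front',pl(185,62,h)[0],pl(163,515,h)[0])
print('cam',pl(315,309,.001)); 
for a,b in [((291,307),(332,313)),((268,303),(366,317))]:
    r=pl(*b,.001)[0]-pl(*a,.001)[0];print('slot angle in face (ccw from X)',np.arctan2(r[1],r[0]))
def hh(x,y): return (dep(c,*f(x,y))-P0)@Z
print('ledge top h',hh(210,150),hh(190,400),'panel',hh(400,150),hh(400,480))
E
```

```text
panel edge [-0.001   0.0898] [-0.0007 -0.0788]
ledge rear edge 0.016 [-0.0041  0.0895] [-0.0049 -0.0881] front [-0.0238  0.0901] [-0.0239 -0.0897]
ledge rear edge 0.018 [-0.0033  0.0893] [-0.0042 -0.0873] front [-0.0229  0.0899] [-0.0231 -0.0889]
ledge rear edge 0.02 [-0.0026  0.0891] [-0.0034 -0.0865] front [-0.022   0.0897] [-0.0222 -0.0881]
cam (array([0.0289, 0.0008]), array([0.5946, 0.0364, 0.0733]))
slot angle in face (ccw from X) -0.05521416890492134
slot angle in face (ccw from X) -0.052210797963096585
ledge top h 0.020204412918726364 0.019759065274890575 panel 0.00178526747886815 0.0009989849882598503
```

Gap comes out at about 3 mm, so the ledge is against the strip. Now I'll grasp the screwdriver.

```bash
python3 - <<'E'
from plant import *
import numpy as np,cv2
from math import pi
y=1.12
gripper_to(.07)
movep((.5138,-.3382,.21),[pi,0,y])
move_l((.5138,-.3382,.088),feed=.15)
gripper_to(.02,f_grip=60); o=observe();print(o['opening'],o['grasp_force'],o['eef_pos'])
move_l((.5138,-.3382,.24),feed=.2)
hold(.2)
o=observe();print(o['time_s'],o['q'],o['opening'],o['grasp_force'])
c=get_calibration("wrist"); im,dd=get_image("wrist")
np.savez("w3.npz",p=im,d=dd,K=c["intrinsics"],T=c["world_from_camera"],e=o['eef_pos'],r=o['tcp_rot'])
im2,_=get_image("side");im3,_=get_image("scene")
f=lambda p,x,y,w,h,s:cv2.resize(p[y:y+h,x:x+w,::-1],None,fx=s,fy=s,interpolation=cv2.INTER_CUBIC)
a=f(im,180,160,200,260,2);b=f(im2,230,220,100,130,4)
cv2.imwrite("pics/w3.png",np.hstack([a,b]))
E
```

```text
0.027364369603817936 59.4429874420166 [ 0.51430786 -0.33867471  0.08898237]
15.2917 [-7.10276391e-01  1.93102439e-01  1.54546147e+00  4.94846199e-06
  1.40627026e+00 -2.59493389e-01] 0.027506777821846275 60.09539008140564
```

View pics/w3.png

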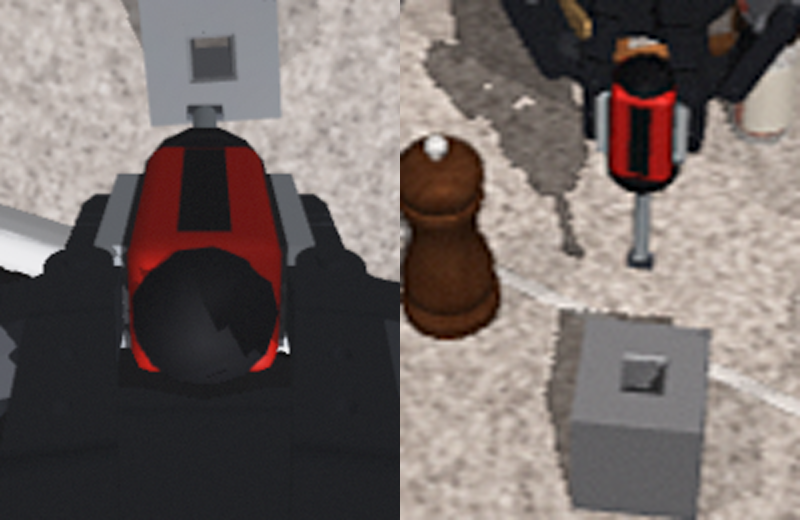

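The driver is gripped with its blade width along the fingers' closing line (tip near (205,110) in the wrist crop, (640,262) in the side crop). The holder's empty hole is at (213,58). Next, tip offset in the tool frame.

```bash
python3 - <<'E'
import numpy as np;from vis import *
from scipy.spatial.transform import Rotation as Ro
np.set_printoptions(precision=4,suppress=True)
c=np.load("w3.npz");S=np.load("side.npz")
e=c['e'];R=Ro.from_euler('xyz',c['r']).as_matrix();print(e,c['r'])
f=lambda x,y:(180+x/2-.25,160+y/2-.25)
for n,q in [('tip near edge mid',(205,106)),('tipL',(188,106)),('tipR',(222,106)),('shaft',(204,125))]:
    o,d=ray(c,*f(*q)); o=R.T@(o-e); d=R.T@d
    for L in(.079,.0815,.084): print(n,L,o+d*(L-o[2])/d[2])
print('depth tip',R.T@(dep(c,*f(205,108))-e))
g=lambda x,y:(230+(x-400)/4-.4,220+y/4-.4)
o,d=ray(S,*g(640,266)); o=R.T@(o-e); d=R.T@d
for L in(.079,.0815,.084): print('side tip',L,o+d*(L-o[2])/d[2])
print('hole',atz(c,*f(213,58),.075),'top corners',atz(c,*f(280,120),.075),atz(c,*f(152,125),.075))
E
```

```text
[ 0.5131 -0.3376  0.238 ] [-3.1385 -0.0008  1.12  ]
tip near edge mid 0.079 [ 0.0011 -0.0005  0.079 ]
tip near edge mid 0.0815 [ 0.0004 -0.0005  0.0815]
tip near edge mid 0.084 [-0.0004 -0.0005  0.084 ]
tipL 0.079 [ 0.0011 -0.0067  0.079 ]
tipL 0.0815 [ 0.0004 -0.0068  0.0815]
tipL 0.084 [-0.0004 -0.0069  0.084 ]
tipR 0.079 [0.0011 0.0057 0.079 ]
tipR 0.0815 [0.0004 0.0057 0.0815]
tipR 0.084 [-0.0004  0.0058  0.084 ]
shaft 0.079 [-0.0062 -0.0009  0.079 ]
shaft 0.0815 [-0.007  -0.0009  0.0815]
shaft 0.084 [-0.0079 -0.0009  0.084 ]
depth tip [ 0.0042 -0.0006  0.067 ]
side tip 0.079 [-0.0027  0.0006  0.079 ]
side tip 0.0815 [-0.0005  0.0003  0.0815]
side tip 0.084 [0.0016 0.     0.084 ]
hole [ 0.5157 -0.3391  0.075 ] top corners [ 0.5323 -0.3827  0.075 ] [ 0.4729 -0.357   0.075 ]
```

```bash
cat > cam.py <<'E'
import numpy as np
from plant import *
from scipy.spatial.transform import Rotation as Ro
yw=-.017
X=np.array([np.cos(yw)*.866,np.sin(yw)*.866,.5]);Z=np.array([-.5*np.cos(yw),-.5*np.sin(yw),.866]);Y=np.cross(Z,X)
PC=np.array([.5946,.0364,.0733]); TIP=np.array([0,-.0003,.0815])
def pose(a,h,dx=0,dy=0):
    "tool pose with blade at face angle a (ccw from X), tip h above the face"
    s=X*np.cos(a)+Y*np.sin(a); R=np.column_stack([np.cross(s,-Z),s,-Z])
    return PC+X*dx+Y*dy+Z*h-R@TIP, Ro.from_matrix(R).as_euler('xyz')
def tip():
    o=observe();R=Ro.from_euler('xyz',o['tcp_rot']).as_matrix();r=o['eef_pos']+R@TIP-PC
    s=R[:,1];return np.array([r@X,r@Y,r@Z])*1000,np.arctan2(s@Y,s@X),-R[:,2]@Z,o['ft_force']@Z
E
python3 - <<'E'
from cam import *
import cv2
np.set_printoptions(precision=4,suppress=True)
p,r=pose(-.054,.07); 
from math import pi
print([inverse_kinematics(*pose(a,.0)) for a in(-.054,-1.8)])
movep((.40,-.10,.30),[pi,0,1.57]) 
movep(p,r)
p,r=pose(-.054,.01); move_l(p,feed=.15); hold(.3)
print(tip(),observe()['time_s'],observe()['q'])
E
```

```text
[array([-0.1006, -0.2281,  2.235 ,  0.0726,  0.6139, -0.0778]), array([-0.1014, -0.2289,  2.236 ,  0.0733,  0.6137,  1.6669])]
(array([ 1.0981, -0.0603, 10.81  ]), np.float64(-0.053907658536027546), np.float64(0.9999763488850373), np.float64(-0.49055044624836275)) 18.1667 [-0.1018 -0.2591  2.2396  0.0711  0.6384 -0.0766]
```

```bash
python3 - <<'E'
from cam import *
import cv2
np.set_printoptions(precision=3,suppress=True)
found=False
for dy in (0,.001,-.001,.002,-.002,.003,-.003):
    move_l(pose(-.054,.004,-.001,dy)[0],feed=.06)
    s=move_l(pose(-.054,-.009,-.001,dy)[0],feed=.02,max_force=7)
    t=tip();print(dy,s,t,observe()['time_s'])
    if t[0][2]<-2.5: break
ims=[get_image(n)[0] for n in("wrist","scene","side")]
f=lambda p,x,y,w,h,s:cv2.resize(p[y:y+h,x:x+w,::-1],None,fx=s,fy=s,interpolation=cv2.INTER_CUBIC)
cv2.imwrite("pics/w4.png",np.hstack([f(ims[0],190,100,130,200,2),f(ims[1],220,185,65,100,4),f(ims[2],245,160,65,100,4)]))
E
```

```text
0 True (array([-0.805,  0.059, -5.471]), np.float64(-0.053781642277660684), np.float64(0.9999779814597078), np.float64(11.327107087723773)) 18.925
```

View pics/w4.png

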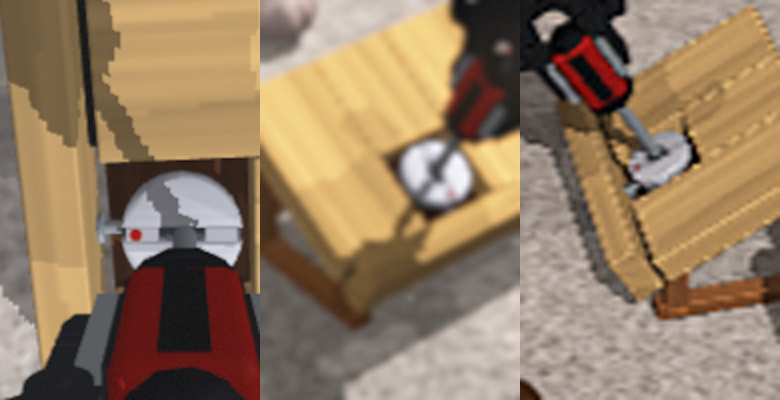

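The blade is seated in the slot (5.5 mm deep, and all three views show the shaft at the slot's centre). Now I'll turn it.

```bash
python3 - <<'E'
from cam import *
np.set_printoptions(precision=3,suppress=True)
for a in np.linspace(-.054,-1.60,12)[1:]:
    movep(*pose(a,-.006,-.0008,0))
    o=observe();print(a.round(2),tip(),o['torque']@Z,o['time_s'].__round__(2),o['opening'])
hold(.3)
im,d=get_image("wrist");c=get_calibration("wrist");np.savez("w5.npz",p=im,d=d,K=c["intrinsics"],T=c["world_from_camera"])
E
```

```text
-0.19 (array([ 0.108,  0.001, -5.456]), np.float64(-0.19483722021004712), np.float64(0.9999776905002471), np.float64(11.341385358058982)) 0.04437024084802491 19.33 0.027377355649492188
-0.34 (array([ 0.175, -0.145, -5.453]), np.float64(-0.33526198629520115), np.float64(0.999977503978777), np.float64(11.572522173028034)) -0.02270133750864131 19.59 0.02774845109118967
-0.48 (array([ 0.231, -0.293, -5.454]), np.float64(-0.47576517680085595), np.float64(0.9999773346059377), np.float64(11.110258403755214)) 0.020999012269221268 19.85 0.027188189043637092
-0.62 (array([ 0.259, -0.433, -5.462]), np.float64(-0.616224002887485), np.float64(0.9999771831496276), np.float64(10.110740469380946)) 0.06803933670494539 20.11 0.02711578668127585
-0.76 (array([ 0.004, -0.62 , -5.489]), np.float64(-0.7565856662524245), np.float64(0.9999773521144226), np.float64(12.734069953604916)) 0.05049499572476357 20.37 0.027601577455447175
-0.9 (array([-0.001, -0.713, -5.481]), np.float64(-0.8970315921117243), np.float64(0.9999772160764697), np.float64(12.967820155537687)) 0.022241726554455776 20.62 0.02714231829919
[... 222 characters left out ...]
]), np.float64(-1.177882348784586), np.float64(0.9999768417689989), np.float64(13.299027373048883)) 0.07134550751524127 21.14 0.027090770007868258
-1.32 (array([-0.312, -0.994, -5.489]), np.float64(-1.3185333257799232), np.float64(0.9999768655432644), np.float64(13.578057982037764)) 0.0027051096294731236 21.4 0.027522661383357374
-1.46 (array([-0.457, -1.119, -5.526]), np.float64(-1.4590348946011407), np.float64(0.9999765571434582), np.float64(13.972986688340814)) -0.02242644956466433 21.66 0.027508981040360383
-1.6 (array([-0.529, -1.125, -5.509]), np.float64(-1.599626012454885), np.float64(0.9999765129655964), np.float64(14.813086972407959)) -0.049608196798000326 21.92 0.027383252688601586
```

```bash
cat > dot.py <<'E'
from cam import *
def dot(n):
    c=np.load(n);p=c['p'].astype(int);m=(p[...,0]>110)&(p[...,0]>1.7*p[...,1])&(p[...,0]>1.7*p[...,2])
    v,u=np.nonzero(m);T=c['T'];d=T[:3,:3]@np.linalg.solve(c['K'],np.stack([u,v,np.ones_like(u)]).astype(float))
    w=(T[:3,3][:,None]+d*c['d'][v,u]).T-PC
    k=(abs(w@Z)<.006)&(np.hypot(w@X,w@Y)<.024)
    w=w[k];x,y=(w@X).mean(),(w@Y).mean();print(n,k.sum(),'dot',x*1000,y*1000,(w@Z).mean()*1000,'cam angle',np.arctan2(y,-x))
E
python3 - <<'E'
from dot import *
for n in("w2.npz","w5.npz"):dot(n)
E
```

```text
w2.npz 8 dot -17.821761742650267 0.8244807694351564 2.671114819682213 cam angle 0.04622962328623753
w5.npz 22 dot -4.795405422682512 15.970098051996711 1.757417914037034 cam angle 1.2790881636309877
```

```bash
python3 - <<'E'
from dot import *
np.set_printoptions(precision=3,suppress=True)
for a in np.arange(-1.66,-2.0,-.06):
    movep(*pose(a,-.006,-.0008,-.0006))
    o=observe();t=o['torque']@Z;print(a.round(2),tip()[0],tip()[1],t,o['time_s'],o['opening'])
    if abs(t)>.4: break
hold(.2)
c=get_calibration("wrist");im,d=get_image("wrist");np.savez("w6.npz",p=im,d=d,K=c["intrinsics"],T=c["world_from_camera"])
dot("w6.npz")
E
```

```text
-1.66 [-0.596 -1.307 -5.512] -1.6593574863877572 0.08486749217672807 22.5167 0.027248342484823367
-1.72 [-0.698 -1.334 -5.541] -1.7193025688378236 0.07197734221548385 22.7667 0.027432183778147764
-1.78 [-0.695 -1.341 -5.521] -1.7790204347914582 0.1778589286627545 23.0167 0.02756271060613761
-1.84 [-0.722 -1.378 -5.525] -1.8387944375940264 0.2282517728566838 23.2667 0.0272455458707749
-1.9 [-0.709 -1.383 -5.516] -1.8984858415251409 0.3272835916410326 23.5167 0.027366951862350056
-1.96 [-0.714 -1.433 -5.52 ] -1.9581658923556735 0.46446422558403244 23.7667 0.027321157726867454
w6.npz 19 dot -3.11386281483456 16.088635823906483 2.2273937849108956 cam angle 1.379615863255361
```

The torque rise confirms the stop, and the dot reads about 1.4 rad. I'll unwind the torque, withdraw and check the cam and ledge from above.

```bash
python3 - <<'E'
from dot import *
import cv2
from math import pi
np.set_printoptions(precision=3,suppress=True)
for a in (-1.84,-1.70): movep(*pose(a,-.006,-.0008,-.0006))
o=observe();print(o['torque']@Z,tip())
p,r=pose(-1.70,.075,-.0008,-.0006); move_l(p,feed=.12)
movep((.40,-.10,.32),[pi,0,1.12])
movep((.5152,-.3383,.24),[pi,0,1.12]); hold(.2)
o=observe();print(o['eef_pos'],o['time_s'],o['opening'])
c=get_calibration("wrist");im,d=get_image("wrist");np.savez("w7.npz",p=im,d=d,K=c["intrinsics"],T=c["world_from_camera"],e=o['eef_pos'],r=o['tcp_rot'])
i2,d2=get_image("side")
f=lambda p,x,y,w,h,s:cv2.resize(p[y:y+h,x:x+w,::-1],None,fx=s,fy=s,interpolation=cv2.INTER_CUBIC)
cv2.imwrite("pics/w7.png",np.hstack([f(im,215,150,100,150,4),f(i2,235,155,100,150,4)]))
E
```

```text
0.091052307418582 (array([-0.666, -1.041, -5.539]), np.float64(-1.698502716761332), np.float64(0.9999775868546948), np.float64(15.255142863594344))
[ 0.516 -0.337  0.241] 28.0167 0.027650437494459893
```

View pics/w7.png

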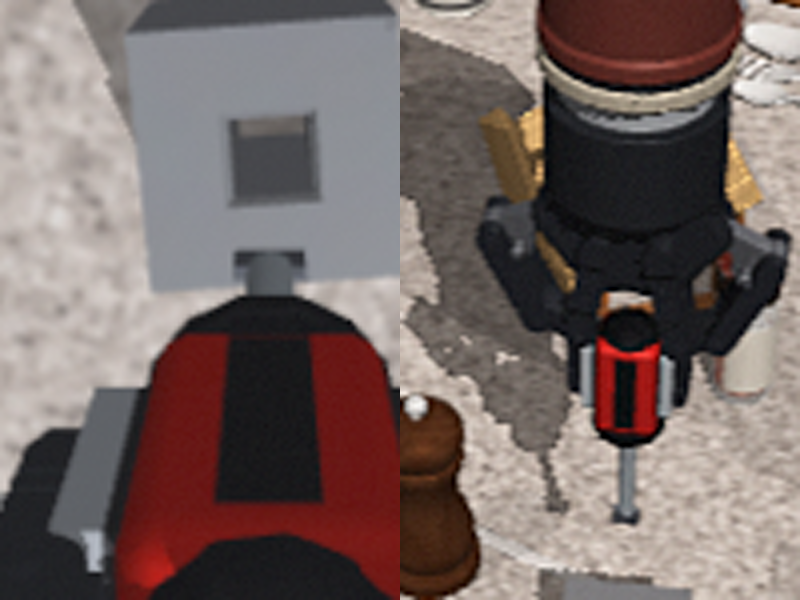

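The driver is still straight in the grip, with its tip at (270,252) and the hole at (273,160) in the wrist crop. I'll correct from these and lower it.

```bash
python3 - <<'E'
from plant import *
from vis import *
from math import pi
from scipy.spatial.transform import Rotation as Ro
import numpy as np
np.set_printoptions(precision=4,suppress=True)
c=np.load("w7.npz");f=lambda x,y:(215+x/4-.4,150+y/4-.4)
h=atz(c,*f(273,160),.075);R=Ro.from_euler('xyz',c['r']).as_matrix();o,d=ray(c,*f(270,252));o=R.T@(o-c['e']);d=R.T@d
t=o+d*(.0815-o[2])/d[2];print(h,t)
g=.5*(h[:2]+np.array([.5154,-.338]));p0=observe()['eef_pos'];
g=g-(R@np.array([0,t[1],0]))[:2]; cmd=g-(p0[:2]-np.array([.5152,-.3383])); print('cmd',cmd)
move_l((*cmd,.185),feed=.15); hold(.2); print(observe()['eef_pos'])
s=move_l((*cmd,.082),feed=.08,max_force=8)
o=observe();print(s,o['eef_pos'],o['ft_force'],o['time_s'])
E
```

```text
[ 0.5153 -0.3394  0.075 ] [ 0.0005 -0.0007  0.0815]
cmd [ 0.5156 -0.3397]
[ 0.5163 -0.3403  0.1867]
True [ 0.5152 -0.3393  0.0889] [0.4045 1.2556 5.1006] 29.925
```

It seated at the original height. Release, retreat and verify.

```bash
python3 - <<'E'
from dot import *
from vis import *
from math import pi
np.set_printoptions(precision=4,suppress=True)
gripper_to(.06); hold(.2)
p=observe()['eef_pos']; move_l((p[0],p[1],.22),feed=.15)
movep((.47,-.335,.33),[pi,0,pi/2]); hold(.2)
def shot(n):
    c=get_calibration("wrist");im,d=get_image("wrist");np.savez(n,p=im,d=d,K=c["intrinsics"],T=c["world_from_camera"])
    return np.load(n)
def pts(c,m):
    v,u=np.nonzero(m);d=c['T'][:3,:3]@np.linalg.solve(c['K'],np.stack([u,v,np.ones_like(u)]).astype(float))
    return (c['T'][:3,3][:,None]+d*c['d'][v,u]).T
for n in("w0.npz",None):
    c=np.load(n) if n else shot("w8.npz")
    P=pts(c,c['d']>0);k=(np.hypot(P[:,0]-.515,P[:,1]+.338)<.04)&(P[:,2]>.12);print('cap',k.sum(),P[k].mean(0),P[k].max(0))
movep((.50,.02,.30),[pi,0,pi/2]); hold(.2)
shot("w9.npz");dot("w9.npz")
# ledge: extent along X of the ledge top (h ~ 18-22mm)
for n in("w1.npz","w2.npz","w9.npz"):
    c=np.load(n);w=pts(c,c['d']>0)-PC
    k=(abs(w@Z-.0187)<.002)&(abs(w@Y)<.08)&(abs(w@X+.05)<.035)
    print(n,k.sum(),np.percentile(w[k]@X,[5,50,95])*1000)
print(observe()['time_s'])
E
```

```text
cap 22892 [ 0.5124 -0.3264  0.3944] [ 0.544 -0.314  0.431]
cap 22926 [ 0.5095 -0.3255  0.3904] [ 0.5347 -0.3131  0.429 ]
w9.npz 7 dot -2.999526217402087 16.406099942198544 2.47041002305122 cam angle 1.389963622750566
w1.npz 1958 [-79.0209 -69.7668 -61.2709]
w2.npz 2145 [-51.8119 -42.5219 -34.0506]
w9.npz 2185 [-48.4918 -39.3419 -30.8386]
33.9583
```

```bash
python3 - <<'E'
import numpy as np
for n in("w0.npz","w8.npz"):
    c=np.load(n);v,u=np.nonzero(c['d']>0);d=c['T'][:3,:3]@np.linalg.solve(c['K'],np.stack([u,v,np.ones_like(u)]).astype(float))
    P=(c['T'][:3,3][:,None]+d*c['d'][v,u]).T
    k=(np.hypot(P[:,0]-.515,P[:,1]+.338)<.04)&(P[:,2]>.125)&(P[:,2]<.17);print(n,k.sum(),P[k].mean(0),P[k].max(0))
from plant import *
job_done()
E
```

```text
w0.npz 652 [ 0.51270942 -0.33701284  0.13612235] [ 0.52975763 -0.32203549  0.14232994]
w8.npz 660 [ 0.51278298 -0.33715463  0.13608638] [ 0.53018851 -0.3221786   0.14232942]
the job is handed in; nothing more can be done
```

The job is handed in after about 34 s of the 64 s, though I haven't seen the verdict: the cam reads about 1.39 rad, the ledge moved in another 3.2 mm (gap about zero), the screwdriver sits in its holder as at the start, and I planned every move clear of the mill, jars and shaker but did not re-measure them.

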